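# Open the luthier's parts case with the doubtful catch

### The arm

A 6-joint arm with a two-finger parallel gripper is mounted at the origin on the work surface. World frame = base frame: x ahead of the robot, y to its left, z up, the work surface at z = 0. Lengths are in m, angles in rad, forces in N, time in s.
With the tool pointing down it reaches from about 0.35 to 0.8 m from the base axis. Payload 7.3 kg.
Tool frame: the origin (TCP) lies between the finger pads; the fingertips stand 25 mm ahead of it and the grasp point (between the pads) lies 6 mm ahead of it (r.tip_extent is the distance from the TCP to the fingertips, in m); z points along the fingers, y is the direction in which the jaws open and shut (so a half turn about z gives the same grasp; the last joint's range is limited). The gripper opens to 85 mm and grips with 20 to 120 N. Pads are 22 mm wide; open, the fingers measure 114 mm over their backs; the gripper's body (76 mm by 85 mm) begins 54 mm behind the grasp point. The pads swing forward as they close: fully open they stand 13 mm farther back than shut.
Start: joints at [1.06, 0.342, 1.524, -0, 1.275, -0.146], TCP at [0.187, 0.49, 0.233] pointing down, gripper open.
Joint ranges: [-2.53, 2.53], [-0.77, 2.02], [0.04, 2.7], [-1, 4.14], [0.28, 2.66], [-3.11, 3.11]. Speed limits (rad/s): [2.57, 2.57, 3.14, 3.14, 3.14, 3.14].

### API

Orientations are given as a unit quaternion [x, y, z, w].
In Python, from workcell import r, command_gripper, optics gives the robot as it stands. The module is installed in compiled form; this text tells all that it offers. Calls block until the motion is done:
- r.reach(position, orientation): joint-space move of the TCP to a pose.
- r.move_straight(position, orientation=None, speed=0.15, max_force=None): straight line of the TCP; orientation=None keeps the orientation; speed is the mean speed in m/s. With max_force (N) it stops when the force on the tool has changed by that much, and returns True; else False.
- r.movej(angles): joint-space move.
- command_gripper(opening, force=None): finger opening in m; force is the grip in N (None keeps the last); returns when the fingers have stopped.
- r.hold(seconds).
- r.solve_ik(position, orientation): joint angles nearest the present ones, or None.
- r.read_state(): the state.
- optics.get_image(name): name is "scene" or "top" or "wrist"; returns (picture, depth): 384x512x3 uint8, red, green, blue; 384x512 float32, m along the optical axis (not along the pixel's ray), 0 where there is no reading.
- optics.camera_model(name): a dict with "K" (3x3 intrinsics, pixels), "R" (3x3) and "t" (3): a world point X has camera coordinates R X + t; the wrist camera has in their place "tool_from_camera" (4x4, takes a point from camera to tool coordinates, whose origin is the TCP and whose axes are the flange's). Camera axes: x right, y down, z forward; pixel columns grow to the right and rows downward; lengths in m; the calibration is good to about 2 mm. A picture is of the moment at which its call begins: read the wrist's pose just before it. camera_model takes no time and is no camera call.
A pose or a line that the arm cannot do raises r.PlanningError and nothing moves.
- r.finish_job(): hands the job in, once; it reports no verdict.
The state is a dict: "time_s": time; "joint_positions": joint angles; "dq": joint speeds; "tau": joint torques, N m; "eef_pos": TCP position; "eef_rot": TCP orientation; "contact_force": force on the tool from outside, world axes, zero at the start; "torque": the same for the moment, N m; "grip_width": finger opening in m.
Only numpy, scipy, OpenCV 4.12 (cv2) and the standard library are available. Lean on these libraries where they do the work, as an engineer would, in place of code of your own. Each camera call takes 0.05 s, during which the arm holds its last target. There are 200 camera calls.

### The job

Lift the steel ring weight up off the knob on the parts case's lid and set it down flat, without dropping it, wholly on the round black rubber pad. Then, leaving the sliding catch as it is, tug the lid up by its knob to learn whether the catch has caught it: if it comes, keep lifting; if it stops after a few millimetres, let it down, slide the catch's steel tab all the way to its open end, and take the knob again. Raise the lid to about 45 degrees and finish with the fingers still holding it open there by the knob, never letting go; leave the other things on the bench alone.

Things in the scene. Friction and masses are not known exactly. Their poses are not given: they have to be found in the camera images.
- case: Wooden parts case fixed to the bench, 240 mm deep (its x), 220 mm wide (its y), 100 mm high with the lid shut. Origin at the centre of its underside, z up; its -x side is the front, towards the robot. Along the front edge runs a fixed rail, 40 mm deep and 220 mm wide, its top 90 mm up, which carries the catch; behind it lies the plywood lid, 193 mm deep, 220 mm wide and 10 mm thick (top at 100 mm), hinged along the far edge.
- lid (a joint): Opening angle of the case's lid, rad: 0 shut, grows as its front edge rises, 1.4 wide open. The lid weighs about 0.4 kg and falls shut when let go. When the catch has hold of it, it lifts only 0.02 to 0.04 rad (3 to 6 mm at the knob) and then stops hard; otherwise it lifts freely with about 3 N at the knob. Which of the two it is cannot be seen from outside.
- lid_knob (a point): Centre of the wooden ball knob on the lid, 22 mm in diameter, 30 mm above the lid's top on a stem 12 mm thick; 45 mm in front of the case's centre. Its axes are the lid's (those of the case while shut). It lies 160 mm in front of the hinge line and 40 mm above it while shut, and swings round that line with the lid. Gripped on its two sides (along the case's y) by fingers pointing down, the ball turns between them as the lid rises.
- lid_hinge (a point): Point on the lid's hinge line (which runs along the case's y), at the middle of the far edge, 90 mm above the bench; 115 mm behind the case's centre. Axes as the case's.
- catch (a joint): Travel of the sliding catch, m: 0 at its closed end (where it starts), 0.030 at its open end (stop). It slides along the case's +y, takes about 3 N, and stays where it is left. At 0.022 or more it has surely let go of the lid.
- catch_tab (a point): Centre of the catch's upright steel tab, 24 mm (case's x) by 12 mm (case's y) by 27 mm high; its top is 30 mm above the rail's top and this point 16.5 mm above it. It stands 101 mm in front of the case's centre; 56 mm in front of the knob when both are closed. Axes as the case's.
- weight: Ring weight of dark steel, 56 mm outside diameter, 33 mm bore, 28 mm high, about 0.35 kg. Origin at the centre of its underside, z up its axis. It starts lying on the lid, round the knob, whose top stands 13 mm above it.
- pad: Round black rubber pad, 120 mm in diameter and 4 mm thick, fixed to the bench to the left or right of the case. Origin at the centre of its underside.
- plane: Bystander: steel hand plane 220 mm long, 100 mm high. Origin under its centre.
- chisel: Bystander: chisel with wooden handle, 240 mm long, lying on the bench. Origin under its middle.
- blank: Bystander: dark wooden bar, 170 x 32 x 12 mm, lying on the bench. Origin under its centre.
- glue: Bystander: white glue bottle, 48 mm in diameter, 130 mm high, standing. Origin under its centre.
- spool_clamp: Bystander: spool clamp, two wooden discs 40 mm across on a steel rod, 78 mm high, standing. Origin under its centre.
- jar: Bystander: white pot, 72 mm across, 85 mm high, standing. Origin under its centre.
There are look-alikes about, which are no part of the job. There is more than one size of the weight; the one meant has the size given above.

How it is judged:
On the way, in this order (a step that is already met when the one before it is completed fails the run):
1. the ring weight lies flat on the rubber pad, let go, with the lid still shut and the catch untouched (horizontal distance between weight and pad below 0.032 m and height (world z) of weight below 0.01 m and angle between weight's own z axis and vertical below 0.1 rad and contact force between the fingers and weight below 0.2 N and linear speed of weight below 0.02 m/s and value of joint lid below 0.008 rad and value of joint catch below 0.006 m), for 0.2 s.
2. the lid is tugged up (by 0.012 rad, 2 mm at the knob, or more) with the catch still at its closed end (value of joint lid above 0.012 rad and value of joint catch below 0.006 m), for 0.1 s.
At the end, for the whole second after the job is handed in: the lid stands still between 0.55 and 1.05 rad (32 to 60 degrees) open, held by the fingers at its knob (grasp point within 40 mm of the knob's centre, contact over 0.5 N); the ring weight lies flat, at rest and untouched on the rubber pad, its centre within 32 mm of the pad's (value of joint lid between 0.55 and 1.05 rad and velocity of joint lid between -0.1 and 0.1 rad/s and contact force between the fingers and lid above 0.5 N and distance between the grasp point and lid_knob below 0.04 m and contact force between weight and lid below 0.1 N and horizontal distance between weight and pad below 0.032 m and height (world z) of weight below 0.01 m and angle between weight's own z axis and vertical below 0.1 rad and contact force between the fingers and weight below 0.2 N and linear speed of weight below 0.02 m/s); the arm keeps its last pose, push and grip.
It fails at once if the ring weight is let go, off the knob, anywhere but down on the bench (contact force between the fingers and weight below 0.01 N and height (world z) of weight above 0.03 m and horizontal distance between weight and lid_knob above 0.035 m and value of joint lid below 0.05 rad).
It fails at once if a bystander is moved by more than 40 mm (distance of any of plane, chisel, blank, glue, spool_clamp, jar from where it was at the start of the episode above 0.04 m).
It also fails if it takes over 64 s, if anything falls off the work surface, if the arm or the gripper's body presses on something with over 40 N, if the wrist force passes 120 N, or if a joint passes its speed limit or range.

## Working session

There is one attempt and no reset: what is moved stays moved. The work goes in short steps, each a Python script; the robot and the scene stay as the last script left them, time stands still between calls to the robot, and variables do not carry over. Pictures are saved under pics/ and viewed, about 8 in all and at most 12, crops included, and the job is handed in when it is done.

```bash
mkdir -p pics
cat > h.py <<'E'
import numpy as np, cv2
from workcell import r, command_gripper, optics
from scipy.spatial.transform import Rotation as Ro
def save(im,n,sc=1): cv2.imwrite('pics/'+n,cv2.resize(im[:,:,::-1],None,fx=sc,fy=sc,interpolation=cv2.INTER_CUBIC))
def cloud(name):
    im,d=optics.get_image(name); m=optics.camera_model(name); K=m['K']
    v,u=np.mgrid[:384,:512]
    P=np.stack([(u-K[0][2])/K[0][0]*d,(v-K[1][2])/K[1][1]*d,d],-1)
    return im,d,(P-np.array(m['t']))@np.array(m['R'])
def q(yaw):  # pointing down, jaws (tool y) along yaw+90deg
    return (Ro.from_euler('z',yaw)*Ro.from_euler('x',np.pi)).as_quat()
E
python3 - <<'E'
from h import *
a,d,P=cloud('top'); b,d2,P2=cloud('scene')
np.savez('c.npz',a=a,P=P,d=d,b=b,P2=P2,d2=d2)
save(a,'top.png',1.5);save(b,'scene.png',1.5)
for n in('top','scene'):
    m=optics.camera_model(n);print(n,np.array(m['K']).round(1).tolist(),(-np.array(m['R']).T@np.array(m['t'])).round(3))
s=r.read_state();print(s['time_s'],s['eef_rot'],r.tip_extent)
E
```

```text
top [[497.8, 0.0, 260.3], [0.0, 497.8, 193.1], [0.0, 0.0, 1.0]] [0.436 0.037 1.74 ]
scene [[369.3, 0.0, 261.7], [0.0, 369.3, 185.0], [0.0, 0.0, 1.0]] [ 1.209 -0.42   0.89 ]
0.1 [ 1.81416015e-01  9.83406181e-01 -6.71546633e-04 -2.48491596e-04] 0.025
```

View pics/top.png

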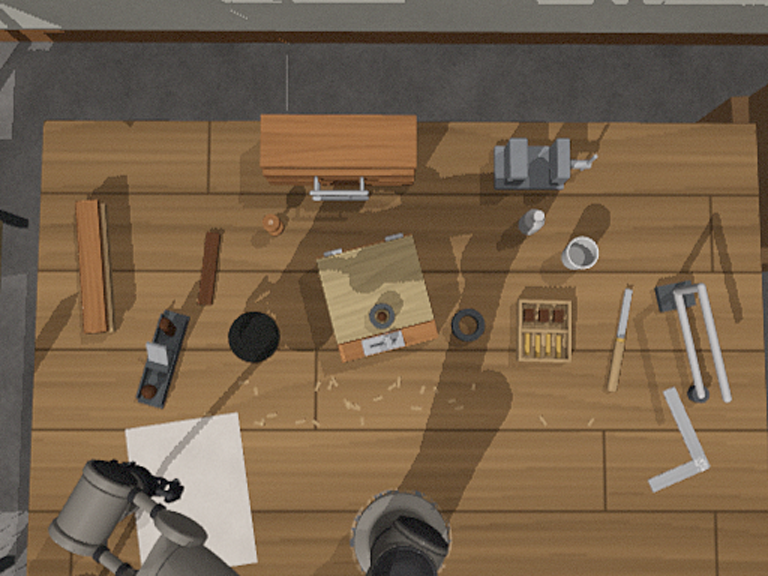

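View pics/scene.png

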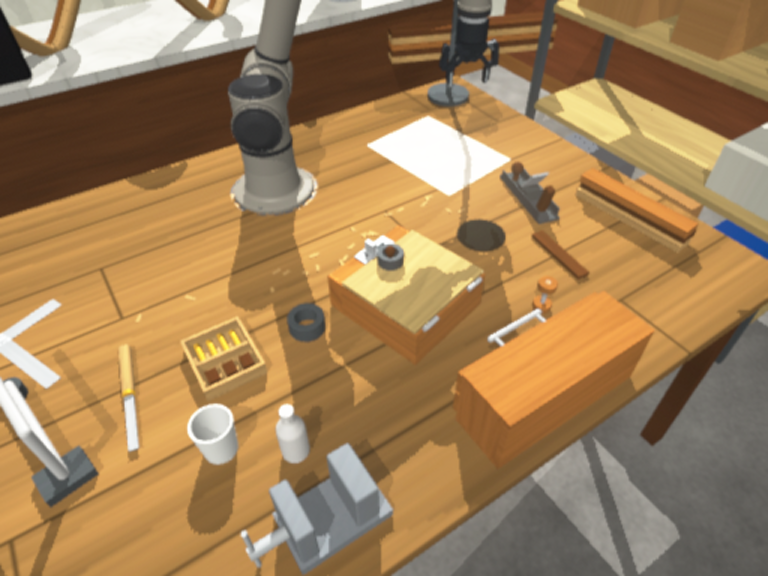

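Top view: the candidates for the weight are the ring round the knob (382,316) and a larger dark ring on the bench (468,325). The candidates for the pad are the black disc (254,336) and the lamp base at the right. The ring on the knob and the disc at (254,336) fit the description. The catch tab is near (385,343). Next I measure these and check a close crop.

Run:
```python
from h import *
z=np.load('c.npz');a,P,d=z['a'],z['P'],z['d']
m=optics.camera_model('top');K,R,t=map(np.array,(m['K'],m['R'],m['t']));C=-R.T@t
def ray(u,v,h):
    w=R.T@np.linalg.solve(K,[u,v,1]);return C+w*(h-C[2])/w[2]
Z=P[...,2]; roi=np.zeros(Z.shape,bool); roi[150:245,205:300]=1
lid=(roi&(Z>.075)&(Z<.16)).astype(np.uint8)
c=max(cv2.findContours(lid,0,1)[0],key=cv2.contourArea)
box=cv2.boxPoints(cv2.minAreaRect(c.astype(np.float32)))
print('case box',[ray(u,v,.097).round(3).tolist()[:2] for u,v in box])
for lo,hi in((.107,.118),(.118,.124),(.124,.132),(.133,.15)):
    k=roi&(Z>lo)&(Z<hi);print(lo,hi,k.sum(),np.median(P[k],0).round(4) if k.any() else '',[(np.percentile(P[k][:,i],[2,98])).round(3).tolist() for i in(0,1)] if k.any() else '')
# wood-coloured / dark blobs near knob
hsv=cv2.cvtColor(a,cv2.COLOR_RGB2HSV)
def blob(x0,x1,y0,y1,mask,h,n):
    k=np.zeros(Z.shape,np.uint8);k[y0:y1,x0:x1]=mask[y0:y1,x0:x1]
    c=max(cv2.findContours(k,0,1)[0],key=cv2.contourArea);(u,v),rad=cv2.minEnclosingCircle(c)
    M=cv2.moments(c);print(n,(u,v),rad,'centroid',ray(M['m10']/M['m00'],M['m01']/M['m00'],h).round(4),'circ',ray(u,v,h).round(4),'diam',2*rad*(C[2]-h)/K[0,0])
blob(140,200,195,250,(hsv[...,2]<50),.004,'pad')
blob(235,275,190,225,(hsv[...,1]<90)&(hsv[...,2]<140),.128,'weight')
blob(290,335,195,235,(hsv[...,1]<90)&(hsv[...,2]<110),.028,'other')
print('lid z',np.median(Z[170:190,230:270]))
o=a[150:250,200:300];b=z['b'][145:235,210:330]
save(np.hstack([cv2.resize(o,(400,400)),cv2.resize(b,(400,400))]),'crop.png')
```

```text
case box [[0.641, 0.196], [0.696, -0.019], [0.457, -0.078], [0.404, 0.134]]
0.107 0.118 81 [0.5402 0.0513 0.1083] [[0.441, 0.661], [-0.048, 0.17]]
0.118 0.124 54 [0.489  0.035  0.1215] [[0.442, 0.529], [0.022, 0.071]]
0.124 0.132 113 [0.5032 0.0479 0.1287] [[0.481, 0.528], [0.022, 0.073]]
0.133 0.15 29 [0.503  0.0479 0.1371] [[0.49, 0.517], [0.033, 0.065]]
pad (168.71607971191406, 224.24205017089844) 16.912979125976562 centroid [0.462  0.3448 0.004 ] circ [0.4618 0.3451 0.004 ] diam 0.11795703371046737
weight (254.3543701171875, 210.373779296875) 8.781872749328613 centroid [0.5054 0.0472 0.128 ] circ [0.5053 0.0468 0.128 ] diam 0.056872394730178036
other (311.78570556640625, 216.35714721679688) 11.29621696472168 centroid [ 0.4893 -0.1497  0.028 ] circ [ 0.4893 -0.1502  0.028 ] diam 0.07769444046539209
lid z 0.09922433893759468
```

View pics/crop.png

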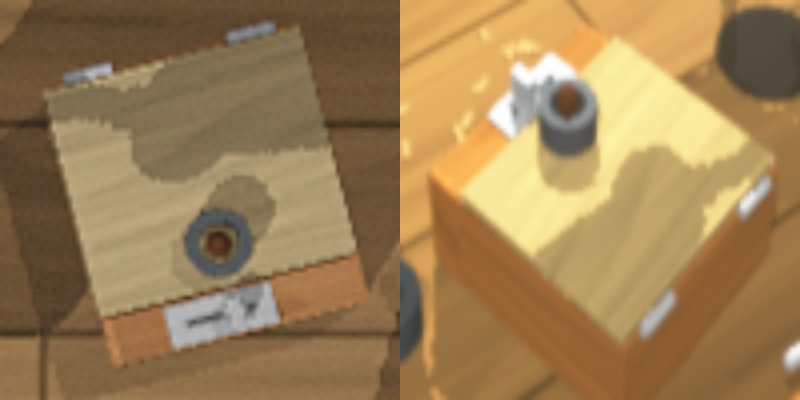

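The crop shows the small ring round the knob, at top-crop (218,242). It measures 57 mm across against 78 mm for the bench ring, so the choice holds. The silver catch plate lies at (222,315). Now I grasp the weight and locate the tab from the stored data.

```bash
cat >> h.py <<'E'
YAW=np.radians(14.3); KN=np.array([.5055,.047]); PAD=np.array([.462,.345])
cx=np.array([np.cos(YAW),np.sin(YAW)]); cy=np.array([-cx[1],cx[0]])
def st(l=''):
    s=r.read_state();print(l,round(s['time_s'],2),np.round(s['eef_pos'],4),'F',np.round(s['contact_force'],1),'w',round(s['grip_width'],4));return s
E
python3 - <<'E'
from h import *
z=np.load('c.npz')
for n,P,im in(('top',z['P'],z['a']),('scene',z['P2'],z['b'])):
    X=P-np.array([*KN,0]);u=X[...,:2]@cx;v=X[...,:2]@cy
    k=(u>-.09)&(u<-.033)&(abs(v)<.09)&(P[...,2]>.1)&(P[...,2]<.13)
    print(n,k.sum(),[np.percentile(w[k],[5,25,50,75,95]).round(3).tolist() for w in(u,v,P[...,2])])
for y in(YAW,YAW+np.pi,YAW-np.pi):
    print(np.round(r.solve_ik([*KN,.2],q(y)),2))
E
```

```text
top 48 [[-0.071, -0.062, -0.053, -0.04, -0.034], [-0.066, -0.005, -0.0, 0.005, 0.053], [0.1, 0.102, 0.112, 0.119, 0.121]]
scene 51 [[-0.068, -0.062, -0.054, -0.048, -0.046], [-0.01, -0.009, -0.007, -0.002, 0.002], [0.102, 0.107, 0.114, 0.118, 0.119]]
[-0.06  0.34  1.62 -0.    1.18  1.26]
[-0.06  0.34  1.62  0.    1.18 -1.88]
[-0.06  0.34  1.62  0.    1.18 -1.88]
```

Run:
```python
from h import *
Q=q(YAW)
command_gripper(.085,40)
r.reach([*KN,.22],Q)
print(r.move_straight([*KN,.160],Q,.15)); print(r.move_straight([*KN,.130],Q,.05,8)); st('down')
command_gripper(.03,40); st('grip')
s,_=optics.get_image('scene')[0],0
save(s[145:265,190:350],'grip.png',4)
```

```text
False
False
down 3.58 [0.5056 0.047  0.13  ] F [ 0.2 -0.2 -0.2] w 0.0851
grip 4.16 [0.5055 0.047  0.13  ] F [-0.2 -0.6 -0. ] w 0.0299
```

View pics/grip.png

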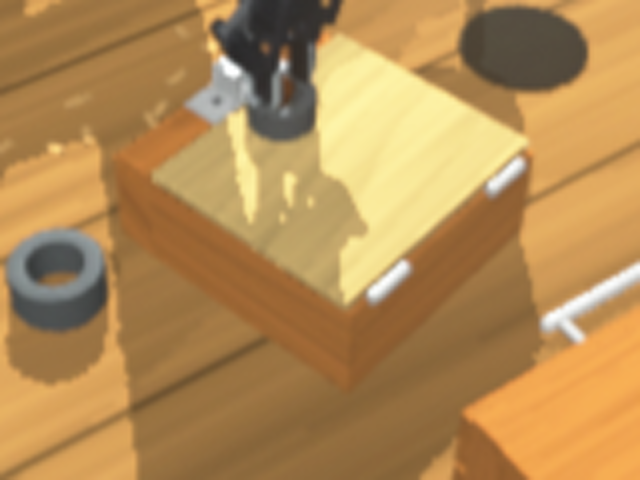

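The crop shows the fingers at about (270,80) reaching only to the ring's top, and the width went straight to 0.030, so they closed above the ring. I'll look from the wrist and check the heights.

Run:
```python
from h import *
im,d,P=cloud('scene')
w,_=optics.get_image('wrist')
X=P-np.array([*KN,0]);u=X[...,:2]@cx;v=X[...,:2]@cy
k=(abs(u)<.06)&(abs(v)<.08)&(P[...,2]>.106)&(P[...,2]<.2)
for y,x in zip(*np.where(k)):
    if P[y,x,2]<.15 and y%2==0: print((x,y),u[y,x].round(3),v[y,x].round(3),P[y,x,2].round(3),im[y,x])
print(np.array(optics.camera_model('wrist')['tool_from_camera']).round(3).tolist())
save(w,'w1.png',1.3)
```

```text
(np.int64(262), np.int64(160)) -0.007 0.015 0.144 [101  90  83]
(np.int64(263), np.int64(160)) -0.002 0.014 0.147 [57 50 44]
(np.int64(264), np.int64(160)) 0.0 0.016 0.147 [51 45 39]
(np.int64(268), np.int64(160)) 0.006 0.028 0.143 [131 123 104]
(np.int64(246), np.int64(162)) -0.056 -0.006 0.12 [247 249 249]
(np.int64(247), np.int64(162)) -0.055 -0.003 0.119 [254 254 254]
(np.int64(248), np.int64(162)) -0.053 -0.0 0.118 [251 252 252]
(np.int64(262), np.int64(162)) -0.008 0.015 0.134 [84 82 80]
(np.int64(263), np.int64(162)) -0.002 0.014 0.138 [55 50 44]
(np.int64(264), np.int64(162)) 0.0 0.016 0.139 [53 46 40]
(np.int64(265), np.int64(162)) 0.005 0.015 0.143 [55 48 42]
(np.int64(266), np.int64(162)) 0.01 0.014 0.146 [63 57 53]
(np.int64(267), np.int64(162)) 0.011 0.017 0.144 [109 106  98]
(np.int64(245), np.int64(164)) -0.059 -0.008 0.111 [159 161 160]
(np.int64(246), np.int64(164)) -0.054 -0.008 0.114 [165 166 165]
(np.int64(247), np.int64(164)) -0.048 -0.01 0.119 [182 185 183]
(np.int64(248), np.int64(164)) -0.045 -0.009 0.12 [203 206 205]
(np.int64(249), np.int64(164)) -0.046 -0.0
[... 6574 characters left out ...]
t64(176)) 0.026 0.001 0.107 [86 81 72]
(np.int64(254), np.int64(178)) 0.003 -0.033 0.108 [131 119  91]
(np.int64(256), np.int64(178)) 0.01 -0.031 0.11 [92 89 82]
(np.int64(257), np.int64(178)) 0.009 -0.026 0.107 [87 86 81]
(np.int64(258), np.int64(178)) 0.014 -0.026 0.109 [86 86 83]
(np.int64(259), np.int64(178)) 0.017 -0.026 0.112 [85 86 82]
(np.int64(260), np.int64(178)) 0.018 -0.022 0.109 [85 86 83]
(np.int64(261), np.int64(178)) 0.021 -0.021 0.11 [85 85 82]
(np.int64(262), np.int64(178)) 0.022 -0.017 0.108 [87 86 82]
(np.int64(263), np.int64(178)) 0.024 -0.015 0.108 [88 86 81]
[[0.0, -0.949, -0.314, 0.079], [1.0, -0.0, 0.001, -0.001], [-0.001, -0.314, 0.949, -0.14], [0.0, 0.0, 0.0, 1.0]]
```

View pics/w1.png

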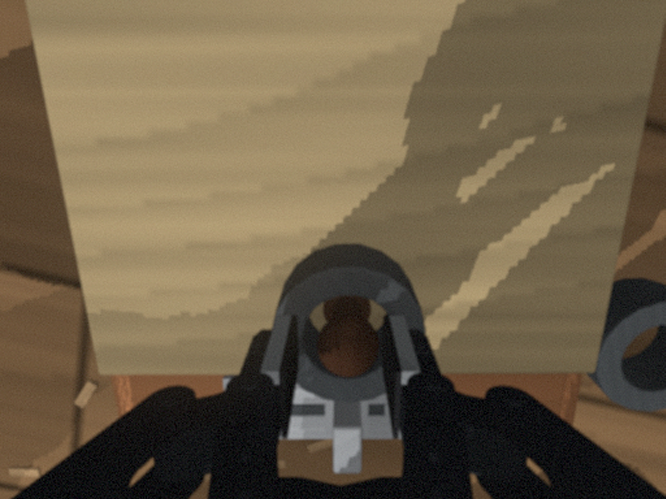

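The wrist view shows the ring at (347,320) still round the knob, with pad tips at (300,320) and (395,320) lying over its top face. I'll measure where the tips really are in the tool frame, shut to 30 mm and fully open.

Run:
```python
from h import *
m=optics.camera_model('wrist');K=np.array(m['K']);T=np.array(m['tool_from_camera'])
def look(l):
    im,d=optics.get_image('wrist');v,u=np.mgrid[:384,:512]
    P=np.stack([(u-K[0,2])/K[0,0]*d,(v-K[1,2])/K[1,1]*d,d],-1)@T[:3,:3].T+T[:3,3]
    k=(abs(P[...,0])<.012)&(abs(P[...,1])<.07)&(d>0)
    b=np.round(P[...,1]/.006).astype(int)
    print(l,'[tool y mm: zmin zmax mm]',[(int(j*6),*(P[...,2][k&(b==j)]*1e3).round().astype(int)[[0]],int(P[...,2][k&(b==j)].max()*1e3),int((k&(b==j)).sum())) for j in np.unique(b[k])])
    return im,d,P
i1,_,_=look('w30')
r.move_straight([*KN,.175],q(YAW),.1)
command_gripper(.085); i2,_,_=look('open'); st()
command_gripper(.056); i3,_,_=look('w56'); st()
s=optics.get_image('scene')[0]
save(np.vstack([np.hstack([cv2.resize(i2,(400,300)),cv2.resize(i3,(400,300))]),cv2.resize(s[100:200,200:333],(400,300)).repeat(1,0).repeat(1,1) if 0 else np.hstack([cv2.resize(s[100:200,200:333],(400,300)),cv2.resize(i1,(400,300))])]),'w2.png')
```

```text
w30 [tool y mm: zmin zmax mm] [(-72, np.int64(31), 31, 75), (-66, np.int64(31), 32, 448), (-60, np.int64(31), 31, 617), (-54, np.int64(31), 32, 1496), (-48, np.int64(31), 32, 2609), (-42, np.int64(31), 32, 2930), (-36, np.int64(31), 32, 2242), (-30, np.int64(31), 32, 1207), (-24, np.int64(31), 31, 1349), (-18, np.int64(3), 4, 2250), (-12, np.int64(2), 32, 807), (-6, np.int64(29), 32, 915), (0, np.int64(28), 29, 1102), (6, np.int64(27), 29, 1144), (12, np.int64(28), 32, 1226), (18, np.int64(3), 32, 1908), (24, np.int64(31), 30, 1310), (30, np.int64(31), 31, 1095), (36, np.int64(31), 32, 2403), (42, np.int64(31), 32, 3034), (48, np.int64(31), 32, 2324), (54, np.int64(31), 32, 1289), (60, np.int64(31), 32, 510), (66, np.int64(31), 32, 447), (72, np.int64(32), 31, 76)]
open [tool y mm: zmin zmax mm] [(-72, np.int64(75), 76, 122), (-66, np.int64(76), 77, 1538), (-60, np.int64(75), 77, 2300), (-54, np.int64(76), 77, 1919), (-48, np.int64(75), 77, 2116), (-42, np.int64(75), 77, 3156), (-36, np.int64(76), 78, 358), (-30, np.int64(76), 77, 289), (-24, np.int64(75), 76, 305), (-18, np.int64(48
[... 637 characters left out ...]
int64(75), 77, 2820), (-48, np.int64(76), 77, 2495), (-42, np.int64(76), 77, 1664), (-36, np.int64(75), 77, 1473), (-30, np.int64(75), 77, 2739), (-24, np.int64(76), 76, 344), (-18, np.int64(67), 66, 482), (-12, np.int64(48), 77, 780), (-6, np.int64(73), 76, 732), (0, np.int64(73), 74, 755), (6, np.int64(74), 75, 859), (12, np.int64(76), 77, 686), (18, np.int64(48), 76, 458), (24, np.int64(75), 75, 491), (30, np.int64(77), 77, 2964), (36, np.int64(76), 77, 1344), (42, np.int64(76), 77, 1749), (48, np.int64(76), 76, 3025), (54, np.int64(76), 77, 2386), (60, np.int64(76), 77, 1383), (66, np.int64(76), 76, 304), (72, np.int64(75), 76, 47)]
 6.04 [0.5055 0.047  0.175 ] F [ 0.2 -0.2  0.4] w 0.056
```

View pics/w2.png

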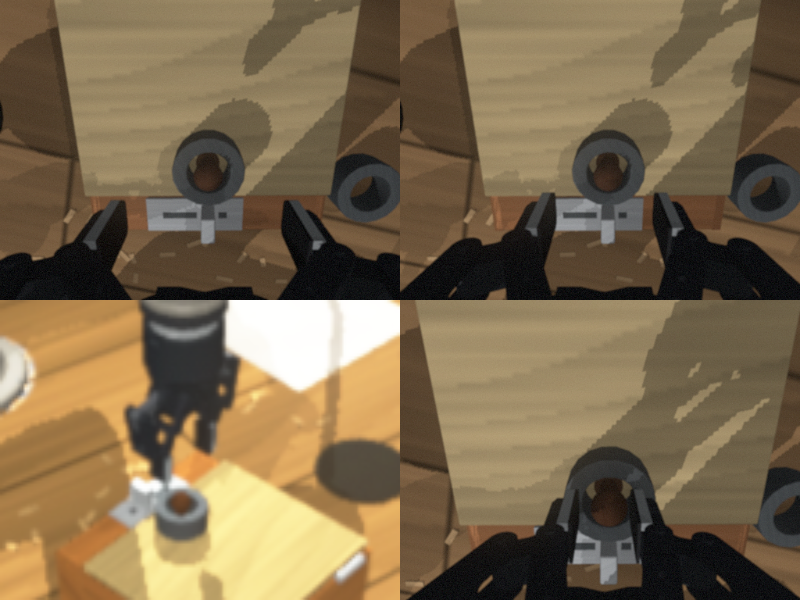

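Run:
```python
from h import *
m=optics.camera_model('wrist');K=np.array(m['K']);T=np.array(m['tool_from_camera'])
def look(l):
    im,d=optics.get_image('wrist');v,u=np.mgrid[:384,:512]
    P=np.stack([(u-K[0,2])/K[0,0]*d,(v-K[1,2])/K[1,1]*d,d],-1)@T[:3,:3].T+T[:3,3]
    k=(d>0)&(P[...,2]<.043)
    A=P[k]*1e3; s=A[A[:,1]>0]
    print(l,len(s),'tool z pct',np.percentile(s[:,2],[50,90,99,100]).round(1),'tip pts xy',s[s[:,2]>np.percentile(s[:,2],97)].mean(0).round(1), 'pad x range',np.percentile(s[s[:,2]>np.percentile(s[:,2],90)][:,0],[0,100]).round(0))
look('w56')
command_gripper(.085);look('w85');command_gripper(.03);look('w30');command_gripper(.085);st()
```

```text
w56 15763 tool z pct [-57.9 -22.   39.2  42.9] tip pts xy [-0.5  6.1 38.3] pad x range [-13.  10.]
w85 13425 tool z pct [-62.5 -23.3  39.6  43. ] tip pts xy [-0.2  6.5 38.9] pad x range [-13.  10.]
w30 16050 tool z pct [-56.5 -22.9  39.2  43. ] tip pts xy [-0.7  6.  38.3] pad x range [-13.  10.]
 7.8 [0.5055 0.047  0.175 ] F [-0.8 -1.   0.1] w 0.0849
```

Run:
```python
from h import *
m=optics.camera_model('wrist');K=np.array(m['K']);T=np.array(m['tool_from_camera'])
for w in(.085,.056,.03):
    command_gripper(w)
    im,d=optics.get_image('wrist');v,u=np.mgrid[:384,:512]
    P=np.stack([(u-K[0,2])/K[0,0]*d,(v-K[1,2])/K[1,1]*d,d],-1)@T[:3,:3].T+T[:3,3]
    s=P[(d>0)&(P[...,2]<.043)&(abs(P[...,1])>.0125)&(P[...,0]<.02)]*1e3
    for sg in(1,-1):
        a=s[s[:,1]*sg>0];t=a[a[:,2]>np.percentile(a[:,2],99.5)-4]
        print(w,sg,'zmax',np.percentile(a[:,2],[98,99.5,100]).round(1),'tip xyz',t.mean(0).round(1),'x',t[:,0].min().round(),t[:,0].max().round())
command_gripper(.085)
```

```text
0.085 1 zmax [-16.8 -12.7  42.9] tip xyz [  0.3  42.4 -13.9] x -12.0 10.0
0.085 -1 zmax [-16.7 -12.9 -10. ] tip xyz [  0.7 -43.7 -14.3] x -12.0 10.0
0.056 1 zmax [-10.8  -5.8  -1.6] tip xyz [ 2.1 28.9 -6.8] x -13.0 10.0
0.056 -1 zmax [-10.9  -5.7  -1.3] tip xyz [  2.  -30.1  -6.6] x -13.0 10.0
0.03 1 zmax [-9.2 -3.3 42.6] tip xyz [ 3.7 17.2 -3.7] x -13.0 10.0
0.03 -1 zmax [-9.4 -3.6  3. ] tip xyz [  3.8 -18.4  -4.3] x -12.0 10.0
```

Measured against the calibrated cameras, the tips stand at tool z of about -10 mm open, -2 mm at 56 mm, and +2 mm nearly shut. That is about 23 mm short of the stated 25 mm. I'll use the measured values and keep a force guard on the descent.

Run:
```python
from h import *
Q=q(YAW)
r.move_straight([*KN,.135],Q,.12)
print(r.move_straight([*KN,.1075],Q,.04,6)); st('down')
command_gripper(.04,50); s=st('grip')
if s['grip_width']>.05:
    r.move_straight([*KN,.13],Q,.08); st('up25')
    r.move_straight([*KN,.19],Q,.12); st('up'); 
    b=optics.get_image('scene')[0]; w=optics.get_image('wrist')[0]
    save(np.hstack([cv2.resize(b[100:220,190:350],(400,300)),cv2.resize(w,(400,300))]),'lift.png')
```

```text
False
down 10.83 [0.5056 0.047  0.1076] F [-0.9  0.4  0.3] w 0.0847
grip 11.23 [0.506  0.0467 0.1083] F [-0.4 -1.5  5.7] w 0.0535
up25 11.67 [0.5054 0.0471 0.1299] F [-0.1 -1.5 -2.7] w 0.0534
up 12.32 [0.505  0.047  0.1892] F [-0.5 -0.7 -2.8] w 0.0537
```

View pics/lift.png

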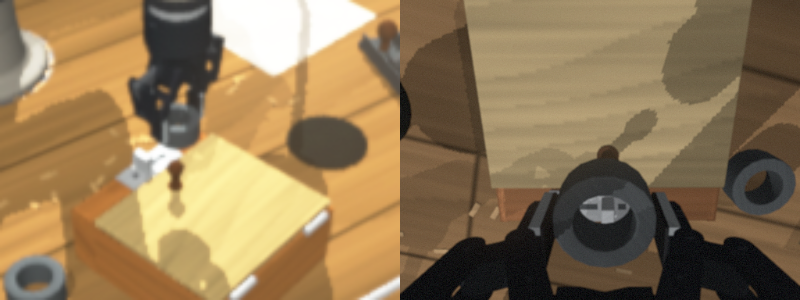

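The lift picture shows the weight held between the fingers at (180,120) and the knob bare at (175,175). Next I carry it to the pad.

Run:
```python
from h import *
Q=q(YAW)
r.move_straight([*PAD,.19],Q,.2)
r.move_straight([*PAD,.04],Q,.15); st('above')
print(r.move_straight([*PAD,.0105],Q,.02,5)); st('down')
p=r.read_state()['eef_pos']
command_gripper(.085); st('open'); 
r.move_straight([*PAD,.13],Q,.12)
im,d,P=cloud('top'); w=optics.get_image('wrist')[0]
hsv=cv2.cvtColor(im,cv2.COLOR_RGB2HSV)
b,d2,P2=cloud('scene')
k=(abs(P2[...,0]-PAD[0])<.07)&(abs(P2[...,1]-PAD[1])<.07)&(P2[...,2]>.022)&(P2[...,2]<.045)
print('weight top',k.sum(),np.median(P2[k],0).round(3),np.ptp(P2[k][:,2]))
save(np.hstack([cv2.resize(b[100:220,240:400],(400,300)),cv2.resize(w,(400,300))]),'place.png'); st()
```

```text
above 15.22 [0.4627 0.3453 0.0409] F [-0.2 -0.5 -3.2] w 0.0531
True
down 16.48 [0.4619 0.345  0.0124] F [-0.3 -0.2  5.7] w 0.0537
open 16.9 [0.4609 0.3444 0.011 ] F [-0.9 -0.1  0.2] w 0.0849
weight top 111 [0.463 0.339 0.029] 0.012417967350117274
 18.19 [0.4616 0.3448 0.1292] F [ 0.4  0.1 -0.1] w 0.0851
```

View pics/place.png

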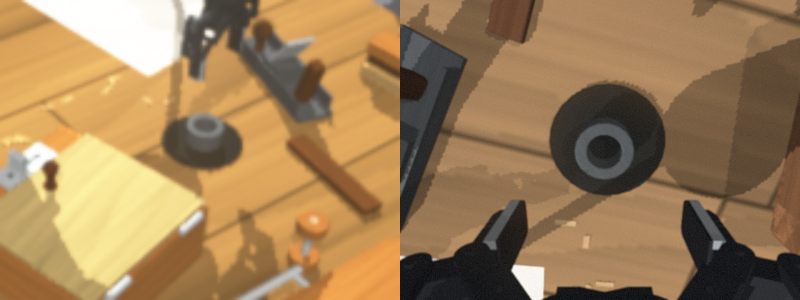

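The place picture shows the weight flat at (205,130) in the scene half, well inside the black pad, with the lid shut and the fingers clear. Now I take the knob and tug.

```bash
cat >> h.py <<'E'
H=KN+.16*cx
def tcp(th,dz=-.003):
    a=.16*np.cos(th)-.04*np.sin(th); z=.09+.16*np.sin(th)+.04*np.cos(th)
    return [*(H-a*cx),z+dz]
E
python3 - <<'E'
from h import *
Q=q(YAW)
command_gripper(.06)
r.reach([*KN,.2],Q)
r.move_straight([*KN,.155],Q,.15)
print(r.move_straight(tcp(0),Q,.06,6)); st('down')
command_gripper(.01,60); s0=st('grip')
for th in(.02,.04,.06):
    hit=r.move_straight(tcp(th),Q,.02,12); st('tug %.2f %s'%(th,hit)); r.hold(.15)
    if hit: break
st('end')
E
```

```text
False
down 20.82 [0.5055 0.0469 0.1269] F [-0.1  0.   0.5] w 0.0596
grip 21.28 [0.5064 0.0446 0.1279] F [ -0.5 -11.9   2.4] w 0.0178
tug 0.02 False 21.6 [0.507  0.0448 0.1304] F [  0.6 -11.5  -3. ] w 0.0179
tug 0.04 True 21.99 [0.5074 0.0447 0.1321] F [ 3.5 -0.5 -5.2] w 0.0176
end 22.14 [0.5074 0.0447 0.132 ] F [ 3.  -1.8 -4.5] w 0.0178
```

The side load slipped from -11.5 to -0.5 N in y, and that tripped the stop. It was not clearly the catch. I'll shift the path by the 2 mm observed and go on tugging.

```bash
sed -i 's/KN=np.array(\[.5055,.047\])/KN=np.array([.5062,.0445])/' h.py
python3 - <<'E'
from h import *
Q=q(YAW)
for th in(.035,.045,.055,.065,.075):
    hit=r.move_straight(tcp(th,-.002),Q,.02,12); st('tug %.3f %s'%(th,hit))
    if hit: break
r.hold(.15);st('end')
E
```

```text
tug 0.035 False 22.39 [0.5075 0.0447 0.1325] F [  4.4  -1.2 -12.9] w 0.0175
tug 0.045 False 22.64 [0.5075 0.0448 0.1328] F [  7.7  -2.1 -22.4] w 0.0181
tug 0.055 False 22.89 [0.5076 0.0448 0.1331] F [  9.6  -3.2 -31.1] w 0.0181
tug 0.065 False 23.14 [0.5076 0.0448 0.1334] F [ 11.7  -3.4 -41.1] w 0.0176
tug 0.075 False 23.39 [0.5076 0.0448 0.1337] F [ 12.6  -3.3 -48.8] w 0.0178
end 23.54 [0.5076 0.0448 0.1337] F [ 13.4  -3.9 -49.1] w 0.0181
```

The catch has it: lift stopped at about 5 mm and the load rose to 49 N. I'll let the lid down, release the knob, and grip and slide the tab.

Run:
```python
from h import *
Q=q(YAW)
r.move_straight(tcp(.02,-.002),Q,.03); r.move_straight(tcp(0,-.002),Q,.03); r.hold(.2); st('lid down')
command_gripper(.06)
r.move_straight([*KN,.175],Q,.12)
T=KN-.056*cx
command_gripper(.045)
r.move_straight([*T,.155],Q,.15)
print(r.move_straight([*T,.112],Q,.05,6)); st('at tab')
command_gripper(.004,40); s=st('grip')
w=optics.get_image('wrist')[0]
p=np.array(s['eef_pos'])
for k in(.01,.02,.03,.035):
    h=r.move_straight([*(T+k*cy),.112],Q,.05,25); st('slide %.3f %s'%(k,h))
    if h:break
save(np.hstack([cv2.resize(w,(400,300)),cv2.resize(optics.get_image('wrist')[0],(400,300))]),'tab.png')
```

```text
lid down 24.45 [0.5064 0.0444 0.1282] F [ 4.2 -1.9 -4.1] w 0.0177
False
at tab 27.33 [0.4522 0.0306 0.1122] F [0.2 0.2 0.4] w 0.0448
grip 27.73 [0.4521 0.0306 0.1124] F [-0.8 -0.4  4.5] w 0.0103
slide 0.010 False 28.13 [0.4495 0.0407 0.1124] F [-1.2  0.9  6.4] w 0.0113
slide 0.020 False 28.48 [0.447  0.0504 0.1124] F [-1.1  1.3  6.6] w 0.0108
slide 0.030 False 28.83 [0.4447 0.0595 0.1124] F [-1.5 -2.3  6.4] w 0.0108
slide 0.035 False 29.08 [0.4446 0.0602 0.1125] F [  1.  -26.4   3.6] w 0.0106
```

View pics/tab.png

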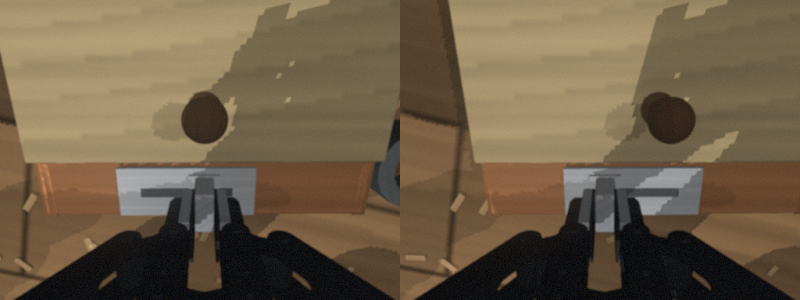

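The tab picture shows the tab moved from the left end to the right end of its slot, 30 mm of travel, and then a stop at 26 N. Now I take the knob and lift.

Run:
```python
from h import *
Q=q(YAW); T=KN-.056*cx+.030*cy
r.move_straight([*T,.112],Q,.05); command_gripper(.045)
r.move_straight([*T,.175],Q,.12); r.move_straight([*KN,.175],Q,.15)
print(r.move_straight(tcp(0,-.003),Q,.07,6)); command_gripper(.01,60); st('grip')
bad=False
for th in(.03,.06,.1,.2,.3,.4,.5,.6,.7,.78):
    h=r.move_straight(tcp(th,-.003),Q,.04,20); s=st('th %.2f %s'%(th,h))
    if h or abs(s['contact_force'][2])>25: bad=True;break
r.hold(.3); st('hold')
b,d,P=cloud('scene')
save(np.hstack([cv2.resize(b[60:240,190:430],(400,300)),cv2.resize(optics.get_image('wrist')[0],(400,300))]),'open.png')
```

```text
False
grip 32.26 [0.5065 0.0444 0.1278] F [-1.9 -0.   4.9] w 0.0179
th 0.03 False 32.53 [0.5074 0.0447 0.1316] F [ 1.5 -1.4 -3.4] w 0.0178
th 0.06 False 32.81 [0.5088 0.0451 0.1366] F [ 1.1 -1.4 -3.6] w 0.0178
th 0.10 False 33.12 [0.5109 0.0456 0.1429] F [ 2.  -2.1 -5. ] w 0.0184
th 0.20 False 33.68 [0.5185 0.0476 0.1587] F [ 6.8 -0.9 -6.1] w 0.0178
th 0.30 False 34.24 [0.5221 0.0486 0.1724] F [-5.2 -4.9 -0.4] w 0.0177
th 0.40 False 34.8 [0.5337 0.0519 0.1865] F [-0.5  0.5 -0.3] w 0.0099
th 0.50 False 35.36 [0.5438 0.0541 0.1988] F [-0.2  0.2 -0.3] w 0.0099
th 0.60 False 35.92 [0.5552 0.057  0.2103] F [-1.   0.1 -0.3] w 0.0101
th 0.70 False 36.48 [0.5677 0.0602 0.2206] F [ 0.1 -0.6 -0.5] w 0.0099
th 0.78 False 36.96 [0.5784 0.0629 0.2279] F [-0.7 -0.5 -0. ] w 0.0102
hold 37.26 [0.5782 0.0629 0.2279] F [ 0.  -0.6  0.1] w 0.0101
```

View pics/open.png

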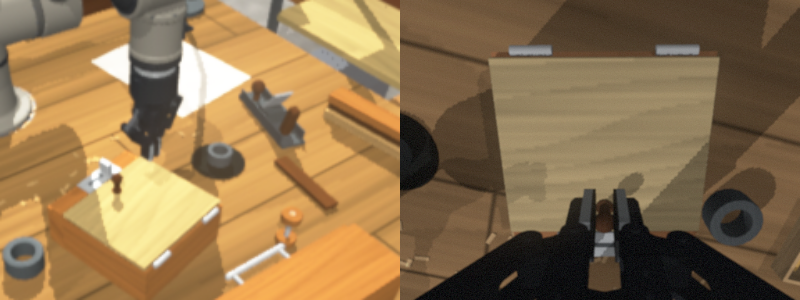

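The picture shows the lid fell shut: the knob at (117,185) slipped out near 0.3 rad. The 17.8 mm chord width on a 22 mm ball fits the measured short tips, so I gripped the ball only by the tip edges. I'll check the knob's position and grip about 14 mm deeper.

```bash
cat > lift.py <<'E'
from h import *
import sys
Q=q(YAW); DZ=-.017
command_gripper(.05)
r.move_straight([*KN,.185],Q,.2); r.hold(.1)
m=optics.camera_model('wrist');K=np.array(m['K']);T=np.array(m['tool_from_camera'])
s=r.read_state(); im,d=optics.get_image('wrist'); v,u=np.mgrid[:384,:512]
P=np.stack([(u-K[0,2])/K[0,0]*d,(v-K[1,2])/K[1,1]*d,d],-1)@T[:3,:3].T+T[:3,3]
W=P@Ro.from_quat(s['eef_rot']).as_matrix().T+s['eef_pos']
X=W[...,:2]-KN; k=(d>0)&(np.hypot(X[...,0],X[...,1])<.03)&(W[...,2]>.134)&(W[...,2]<.15)
o=np.median(X[k],0); print('knob cap',k.sum(),'offset case xy',(o@cx).round(4),(o@cy).round(4),W[k][:,2].max().round(3))
hit=r.move_straight(tcp(0,DZ),Q,.07,6); st('down %s'%hit)
if hit: sys.exit()
command_gripper(.01,80); s=st('grip')
if s['grip_width']<.015: sys.exit()
for th in(.1,.2,.3,.4,.5,.6,.7,.78):
    h=r.move_straight(tcp(th,DZ),Q,.06,30); s=st('th %.2f %s'%(th,h))
    if h or s['grip_width']<.015: break
r.hold(.3); st('hold')
b=optics.get_image('scene')[0]
save(np.hstack([cv2.resize(b[60:240,190:430],(400,300)),cv2.resize(optics.get_image('wrist')[0],(400,300))]),'open2.png')
E
python3 lift.py
```

```text
knob cap 779 offset case xy -0.0017 0.0004 0.142
down False 39.73 [0.5066 0.0445 0.1135] F [ 0.5 -0.6  0.1] w 0.0505
grip 40.14 [0.5065 0.0444 0.1137] F [-1.  -0.3  6. ] w 0.0182
th 0.10 False 40.57 [0.5107 0.0455 0.1286] F [ 1.4 -1.8 -5.6] w 0.0183
th 0.20 False 40.99 [0.5169 0.0472 0.1441] F [ 0.3 -3.1 -5.7] w 0.0181
th 0.30 False 41.42 [0.5249 0.0492 0.1588] F [ 1.9 -2.9 -5.8] w 0.0182
th 0.40 False 41.84 [0.5352 0.0519 0.1727] F [  6.4  -0.7 -10.5] w 0.0178
th 0.50 False 42.27 [0.5468 0.0548 0.1847] F [ 12.4   1.7 -18.1] w 0.0178
th 0.60 True 42.6 [0.562  0.0586 0.1955] F [ 0.5 -0.7  0.2] w 0.01
hold 42.9 [0.56   0.0578 0.1937] F [0.2 0.4 0.1] w 0.0099
```

View pics/open2.png

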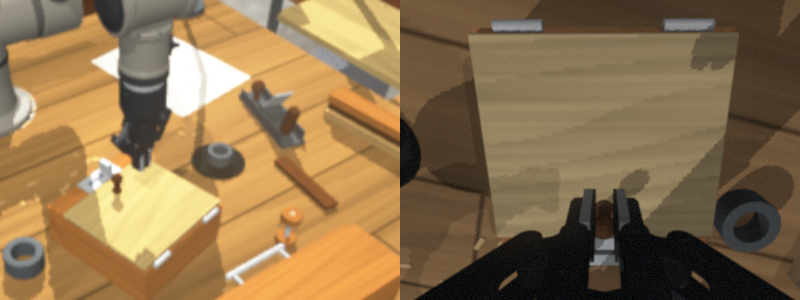

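The knob slipped again, near 0.5 rad. The force had built up along the radius towards the hinge, about 21 N, while the tangential part stayed near 5 N. So the fixed downward fingers wedge as the lid turns. I'll tilt the hand with the lid so the grasp stays as it is at shut, trim the radius from the measured force, and check IK first.

```bash
cat > lift2.py <<'E'
from h import *
import sys
DZ=.013
def pose(th,dr=0):
    M=Ro.from_euler('z',YAW)*Ro.from_euler('y',th)
    p=np.array([*H,.09])+M.apply([-.1615,0,.04-DZ])
    rad=M.apply(np.array([-.16,0,.04])/.165)
    return p+dr*rad,(M*Ro.from_euler('x',np.pi)).as_quat(),rad
for th in(0,.2,.4,.6,.75):
    s=r.solve_ik(*pose(th)[:2]); print(th,None if s is None else np.round(s,2))
    if s is None: sys.exit()
if 'go' in sys.argv:
    Q=q(YAW)
    command_gripper(.05)
    r.move_straight([*KN,.185],Q,.2)
    hit=r.move_straight(*pose(0)[:2],.07,6); st('down %s'%hit)
    if hit: sys.exit()
    command_gripper(.01,80); s=st('grip'); dr=0
    if s['grip_width']<.015: sys.exit()
    for th in np.arange(.06,.721,.06):
        p,o,_=pose(th,dr); h=r.move_straight(p,o,.045,30)
        s=r.read_state(); rad=pose(th)[2]; fr=np.dot(s['contact_force'],rad)
        print(round(th,2),h,'Fr %.1f'%fr,'dr %.4f'%dr,np.round(s['contact_force'],1),round(s['grip_width'],4))
        dr=np.clip(dr+.00012*fr,-.008,.008)
        if h or s['grip_width']<.015: break
    r.hold(.3); st('hold')
    b=optics.get_image('scene')[0]
    save(np.hstack([cv2.resize(b[60:240,190:430],(400,300)),cv2.resize(optics.get_image('wrist')[0],(400,300))]),'open3.png')
E
python3 lift2.py go
```

```text
0 [-0.06  0.44  1.74 -0.    0.97  1.26]
0.2 [-0.03  0.52  1.51 -0.06  1.31  1.32]
0.4 [ 0.01  0.64  1.26 -0.09  1.63  1.34]
0.6 [ 0.03  0.78  0.99 -0.13  1.96  1.34]
0.75 [ 0.05  0.92  0.75 -0.17  2.21  1.32]
down False 45.02 [0.5051 0.0441 0.1174] F [-0.4 -0.4  0.7] w 0.0496
grip 45.43 [0.505  0.044  0.1177] F [-0.6 -0.9  5.6] w 0.0176
0.06 False Fr -1.3 dr 0.0000 [ 0.5 -0.6 -3.2] 0.018
0.12 False Fr -0.4 dr -0.0002 [-0.2 -2.7 -3.2] 0.0178
0.18 False Fr 0.3 dr -0.0002 [-0.9 -3.5 -3. ] 0.0179
0.24 False Fr -0.1 dr -0.0002 [-0.5 -2.6 -2.3] 0.0177
0.3 False Fr -0.6 dr -0.0002 [-0.4 -2.7 -2.9] 0.018
0.36 False Fr 0.2 dr -0.0002 [-1.  -2.5 -2. ] 0.0178
0.42 False Fr 0.2 dr -0.0002 [-0.4 -3.4 -1.2] 0.018
0.48 False Fr -0.8 dr -0.0002 [-0.4 -3.  -2.5] 0.0179
0.54 False Fr -1.5 dr -0.0003 [-0.  -1.6 -2.6] 0.0179
0.6 False Fr -0.3 dr -0.0005 [-1.3 -1.5 -1.8] 0.0179
0.66 False Fr -0.6 dr -0.0005 [-1.6 -1.3 -2.3] 0.0178
0.72 False Fr -0.6 dr -0.0006 [-1.6 -1.  -1.9] 0.0181
hold 50.13 [0.5612 0.0586 0.2162] F [ 0.7  1.  -4. ] w 0.0181
```

View pics/open3.png

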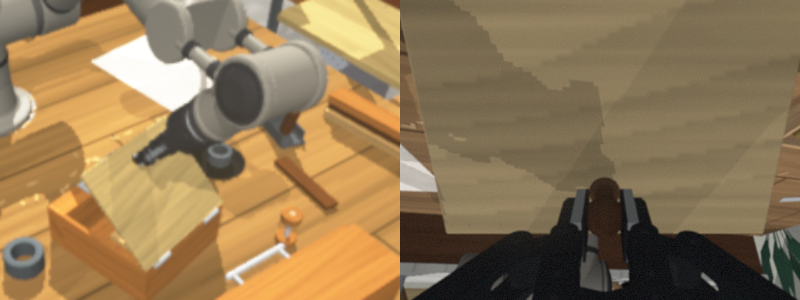

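The picture shows the lid about 41° open with the knob between the fingers at (145,158), and the weight on the pad at (222,155). I'm handing it in.

```bash
python3 -c "
from h import *
st('before'); r.finish_job(); st('after')"
```

```text
before 50.23 [0.5612 0.0586 0.2162] F [-0.   0.4 -4.4] w 0.0179
the job is handed in; nothing more can be done
the job is handed in; nothing more can be done
```

The job is handed in at 50.2 s of the 64 s. The lid is held open by its knob at about 0.72 rad (41°), and the ring weight lies on the rubber pad.

- **Weight:** I lifted it off the knob and set it down on the pad. The scene camera put its top centre about 6 mm from the pad's centre, and it looked flat. The last picture shows it still there.
- **Tug:** The lid came up about 5 mm, then stopped hard as the force rose to 49 N, so the catch had it. I let the lid down, slid the catch tab 30 mm to its stop, and took the knob again.
- **Lid slips:** With the fingers pointing straight down, the knob slipped out twice, at about 0.3 and 0.5 rad. The lid fell shut both times, so "never letting go" was not kept until the third lift. On that lift I tilted the hand along with the lid. The grip width stayed at 18 mm and the force at 2–4 N all the way up.
- **Fingertip disagreement:** The fingertips measured about 23 mm shorter than the stated 25 mm ahead of the TCP. The first grasp therefore closed above the weight without touching it. I used the measured value from then on.
- **Bystanders:** I did not measure whether they moved. Those visible in the last picture appear to be where they started.

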